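# Crank out a three-turn feed sample

## Task

Take a calibration sample from the pigeon feed meter: first set the catch pan on the table under the spout, square and fully home against the gearbox with its lug outward. Then crank the auger exactly three full turns clockwise, feeling for the point where the crank's idle slack ends and the auger bites, because only the turns after that count; never overrun, and do not force or jerk the crank. Let go, and leave everything else on the table alone.

Things in the scene. Friction and masses are not known exactly. Their poses are not given: they have to be found in the camera images.
- meter: bench feed meter, fixed: grey gearbox 120 x 120 x 100 mm tall (origin: centre of its underside; x, y along its sides, z up). On its -y side a spout 50 mm wide juts out 50 mm, underside 55 mm above the table. On its +y side a 60 mm barrel and a hopper, 124 mm tall, 170 mm wide, from 155 to 335 mm off the origin. On top the crank turns about the vertical through the origin
- crank_axis (a point): point on the crank's vertical axis, right above the meter's origin, 158 mm above the table, level with the middle of the hand grip; axes as the meter's. Highest part near the axis: the crank hub, 128 mm above the table
- crank_grip (a point): middle of the crank's upright hand grip: a black cylinder 22 mm across, 50 mm tall (130 to 180 mm above the table), 60 mm from the crank axis; it spins freely on its pin, so it can be held without turning the wrist. The steel arm below it tops out 125 mm above the table
- follower_mark (a point): sealed follower inside the gearbox, cannot be seen: it creeps 0.5 mm along the meter's +x for every full clockwise turn of the auger, from 0 at the meter's origin. Used to judge the turns; the readings are far too coarse to count by
- pan: loose steel catch pan, 0.3 kg, open on top, 80 mm (its x) by 90 mm (its y), 28 mm tall, walls 3 mm; origin: centre of its underside, z up. An upright lug stands on its -y end
- pan_lug (a point): point to grip on the pan's lug, 62 mm above the pan's underside, 57 mm from the pan's origin along its -y: the lug is a flat steel bar 12 mm thick along the pan's x, 24 mm wide along its y, its top 85 mm above the underside
- pan_home (a point): where the pan's origin belongs, on the table under the spout, 105 mm from the meter's origin along its -y; axes as the meter's. There the pan's y axis points like the meter's y and the pan's +y end wall stands against the gearbox side
- rubber0: red rubber offcut, 30 x 24 x 14 mm; bystander, leave alone; origin: centre of its underside
- rubber1: red rubber offcut, 22 x 18 x 14 mm; bystander, leave alone; origin: centre of its underside
- rubber2: red rubber offcut, 26 x 26 x 14 mm; bystander, leave alone; origin: centre of its underside
- mouse: black computer mouse, about 80 x 56 x 31 mm; bystander, leave alone; origin: centre of its underside
- ring_jar: pale closed jar, 60 mm across, 100 mm tall; bystander, leave alone; origin: centre of its underside
- mug: white mug, 76 mm across, 90 mm tall; bystander, leave alone; origin: centre of its underside
- driver: screwdriver, 180 mm long, lying; bystander, leave alone; origin: centre of its underside
- crank: the crank; origin on its axis 100 mm above the table, x towards the hand grip. It turns clockwise from above without end. At first it swings idle (under 1.5 N at the grip) for 0.1 to 0.8 turn, different each time, until its dog bites; then the auger turns with it at a steady 7 to 9 N, as long as it goes clockwise. It stays where it is left. Over one turn a second or 40 N at the grip is too much
Things that resemble listed ones, but are neither listed nor needed, are in the scene too. What is shaped like the pan but purple is not meant.

How it is judged:
On the way, in this order (a step that is already met when the one before it is completed fails the run):
1. the pan stands home under the spout and is let go (x of pan in the frame of pan_home between -0.015 and 0.015 m and y of pan in the frame of pan_home between -0.008 and 0.008 m and z of pan in the frame of pan_home below 0.005 m and angle between the y axis of pan and the y axis of meter, either way round below 0.14 rad and angle between pan's own z axis and vertical below 0.1 rad and linear speed of pan below 0.02 m/s and contact force between the fingers and pan below 0.1 N), for 0.2 s.
2. the auger has turned one turn (x of follower_mark in the frame of meter above 0.0005 m), for 0.1 s.
3. the auger has turned three turns (within 0.08 turn) (x of follower_mark in the frame of meter above 0.00146 m), for 0.2 s.
At the end, for the whole second after the job is handed in: The auger (not the crank) has turned 3 full turns clockwise within 0.08 turn (29 degrees); the pan stands flat under the spout with its +y end wall against the gearbox: within 8 mm along and 15 mm across of its home point and square within 0.14 rad; crank and pan are at rest (x of pan in the frame of pan_home between -0.015 and 0.015 m and y of pan in the frame of pan_home between -0.008 and 0.008 m and z of pan in the frame of pan_home below 0.005 m and angle between the y axis of pan and the y axis of meter, either way round below 0.14 rad and angle between pan's own z axis and vertical below 0.1 rad and x of follower_mark in the frame of meter between 0.00146 and 0.00154 m and linear speed of pan below 0.01 m/s and angular speed of crank below 0.05 rad/s); the robot touches nothing.
It fails at once if the auger is overrun by more than 0.08 turn (x of follower_mark in the frame of meter above 0.00154 m).
It fails at once if the auger turns more than a tenth of a turn while the pan is not home under the spout (x of follower_mark in the frame of meter above 5e-05 m and not (x of pan in the frame of pan_home between -0.02 and 0.02 m and y of pan in the frame of pan_home between -0.012 and 0.012 m and z of pan in the frame of pan_home below 0.006 m and angle between the y axis of pan and the y axis of meter, either way round below 0.2 rad and angle between pan's own z axis and vertical below 0.1 rad)).
It fails at once if the auger is turned backwards by more than a tenth of a turn (x of follower_mark in the frame of meter below -5e-05 m).
It fails at once if the crank is jerked (faster than about 1.3 turns a second) or forced (pushed with more than 40 N) (angular speed of crank above 8 rad/s or contact force between the arm and crank above 40 N).
It fails at once if a bystander is shifted by more than 20 mm (distance of any of rubber0, rubber1, rubber2, mouse, ring_jar, mug, driver from where it was at the start of the episode above 0.02 m).
It also fails if it takes over 72 s, if anything falls off the work surface, if the arm or the gripper's body presses on something with over 40 N, if the wrist force passes 120 N, or if a joint passes its speed limit or range.

## Robot

A 6-joint arm with a two-finger parallel gripper is mounted at the origin on the work surface. World frame = base frame: x ahead of the robot, y to its left, z up, the work surface at z = 0. Lengths are in m, angles in rad, forces in N, time in s.
With the tool pointing down it reaches from about 0.35 to 0.725 m from the base axis. Payload 6 kg.
Tool frame: the origin (TCP) lies on the centre line of the jaws, within the pads' length; the fingertips stand 14 mm ahead of it and the grasp point (between the pads) lies 5 mm behind it; z points along the fingers, y is the direction in which the jaws open and shut (so a half turn about z gives the same grasp; the last joint's range is limited). The gripper opens to 85 mm and grips with 20 to 120 N. Pads are 22 mm wide; open, the fingers measure 114 mm over their backs; the gripper's body (76 mm by 85 mm) begins 54 mm behind the grasp point. The pads swing forward as they close: fully open they stand 13 mm farther back than shut.
Start: joints at [0.334, 0.04, 0.085, 0, -1.615, -0.334], TCP at [0.6, 0, 0.245] pointing down, gripper open.
Joint ranges: [-2.56, 2.56], [-1.29, 2.01], [-1.08, 1.49], [-3.29, 1.98], [-2.81, -0.18], [-2.99, 2.99]. Speed limits (rad/s): [2.57, 2.57, 3.01, 3.14, 3.14, 3.14].

## Interface

Orientations are given as a rotation vector (axis times angle).
In Python, from workcell import bot, cams, ticket gives the robot as it stands. The module is installed in compiled form; this text tells all that it offers.
- The arm moves only by the tool arm_command, never from a script. Its arguments are lists of equal length, an entry for each row: "gripper": the gripper command: -1 is fully open, 1 is shut, values between are in proportion; "dp": the shift along the world's x, y, z in mm, a list of three; "twist": the turn, a rotation vector about the world's x, y, z in degrees, a list of three. A call has 1 to 10 rows; each row shifts and turns the commanded pose from where the row before left it; what a row does not reach is not made up. A row lasts 1/12 s, in which the tool goes at most 41.7 mm and 7.16 degrees, less where a joint would pass 70% of its speed; a pose out of reach is approached as far as the arm can. A call with a gripper value outside its range is refused whole. The fingers move at their own pace and stop on an object; "grip_force" is the grip in N (left out, the last holds). Time passes only in rows, so rows that do not move let the fingers close. It gives the time, the measured TCP pose, the force and the opening at its end, in the units of the state.
- bot.state(): the state, without advancing time (a new reading comes with each control period).
- cams.read_camera(name): name is "scene" or "side" or "wrist"; returns a dict with "img" (384x512x3 uint8, red, green, blue), "z_map" (384x512 float32, m along the optical axis (not along the pixel's ray), 0 where there is no reading), "mtx" (3x3 intrinsics, pixels), "origin" and "rotation" of the camera in the world; the wrist camera has in their place "tool_from_camera" (4x4, takes a point from camera to tool coordinates, whose origin is the TCP and whose axes are the flange's). Camera axes: x right, y down, z forward; pixel columns grow to the right and rows downward; lengths in m; the calibration is good to about 2 mm. A picture is of the moment at which its call begins: read the wrist's pose just before it.
- ticket.job_done(): hands the job in, once; it reports no verdict.
The state is a dict: "t": time; "joint_positions": joint angles; "joint_velocities": joint speeds; "joint_torque": joint torques, N m; "position": TCP position; "eef_rot": TCP orientation; "contact_force": force on the tool from outside, world axes, zero at the start; "ft_torque": the same for the moment, N m; "width": finger opening in m.
Only numpy, scipy, OpenCV 4.12 (cv2) and the standard library are available. Lean on these libraries where they do the work, as an engineer would, in place of code of your own. Each camera call takes 0.05 s, during which the arm holds its last target. There are 200 camera calls.

## Working session

There is one attempt and no reset: what is moved stays moved. The work goes in short steps, Python scripts to look and compute and a tool call to move; the robot and the scene stay as the last step left them, time stands still between calls to the robot, and variables do not carry over. Pictures are saved under pics/ and viewed, about 8 in all and at most 12, crops included, and the job is handed in when it is done.

Besides the shell and the picture viewer there is one more tool, called after "Call:" as name(argument=value, ...), one argument or row to a line, values as JSON. arm_command: Moves the arm, as the interface text tells. Its arguments: {"type":"object","properties":{"gripper":{"type":"array","items":{"type":"number"}},"dp":{"type":"array","items":{"type":"array","items":{"type":"number"}}},"twist":{"type":"array","items":{"type":"array","items":{"type":"number"}}},"grip_force":{"type":"number"}},"required":["gripper","dp","twist"]}

```bash
mkdir -p pics; cat > h.py <<'E'
import numpy as np, cv2
from workcell import bot, cams, ticket
def grab(n):
    s=bot.state(); c=cams.read_camera(n)
    if n=='wrist':
        R=cv2.Rodrigues(np.array(s['eef_rot'],float))[0]; T=np.eye(4);T[:3,:3]=R;T[:3,3]=s['position']
        M=T@np.array(c['tool_from_camera']); c['origin']=M[:3,3]; c['rotation']=M[:3,:3]
    np.savez('/tmp/%s.npz'%n,**{k:np.array(c[k]) for k in('img','z_map','mtx','origin','rotation')})
    return c
def load(n): return dict(np.load('/tmp/%s.npz'%n))
def cloud(c):
    h,w=c['z_map'].shape; u,v=np.meshgrid(np.arange(w),np.arange(h)); K=c['mtx']; z=c['z_map']
    p=np.stack([(u-K[0,2])/K[0,0]*z,(v-K[1,2])/K[1,1]*z,z],-1)
    return p@np.array(c['rotation']).T+np.array(c['origin'])
def save(c,name,sc=1.5): cv2.imwrite('pics/'+name,cv2.resize(c['img'][:,:,::-1],None,fx=sc,fy=sc))
E
python3 - <<'E'
from h import *
for n in('scene','side'):
    c=grab(n); save(c,n+'1.png'); print(n,c['origin'],c['rotation'])
print(bot.state())
E
```

```text
scene [ 0.80456042 -0.64155989  0.70132263] [-2.25564956 -0.60677828  0.28711211]
side [ 0.43246637 -0.8427956   0.69037942] [-2.22912265  0.05577681 -0.0391236 ]
{'t': 0.1, 'joint_positions': array([ 3.33718318e-01,  4.07606237e-02,  8.39223373e-02, -3.91200310e-04,
       -1.61551947e+00, -3.33680109e-01]), 'joint_velocities': array([ 1.46451957e-04, -2.26103001e-03,  1.44714580e-03,  2.39799785e-03,
       -6.31249432e-07, -2.80139651e-04]), 'joint_torque': array([-5.15327309e-03, -3.69345725e+01,  3.48282552e+01,  6.95181236e+00,
       -4.58455834e-03,  1.14540936e-05]), 'position': array([5.99725998e-01, 7.98071466e-05, 2.44383455e-01]), 'eef_rot': array([ 2.22062994e+00, -2.22050693e+00, -1.62227820e-03]), 'contact_force': array([ 0.1738291 , -0.7464622 ,  0.55218054]), 'ft_torque': array([ 0.07255228, -0.01963851,  0.00308488]), 'width': 0.0851707147158263}
```

View pics/scene1.png

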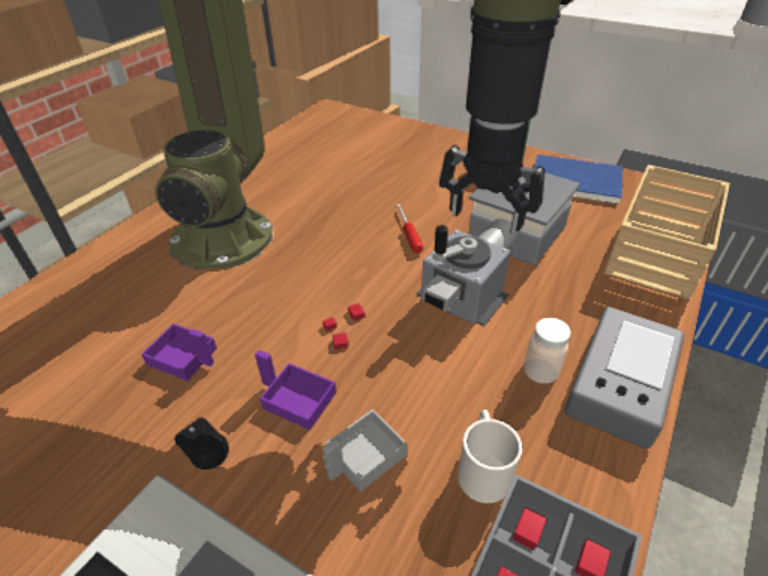

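View pics/side1.png

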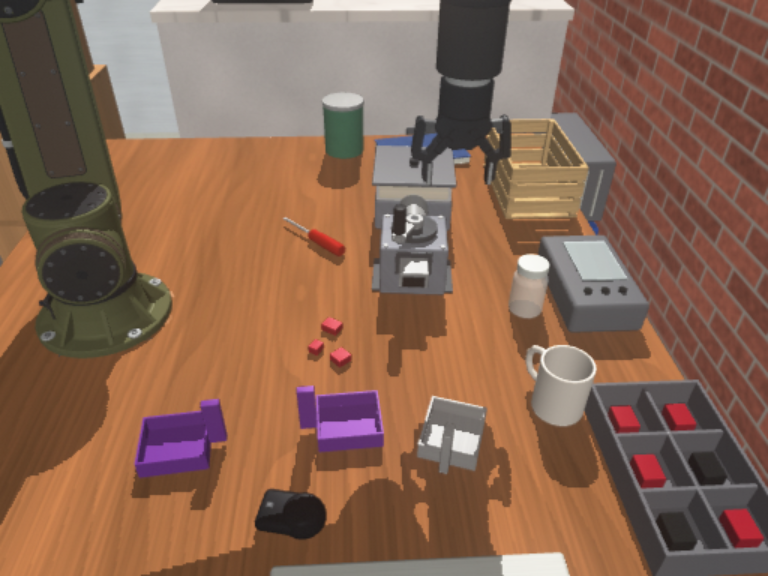

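The scene view shows the grey pan at about (365,450), with its lug towards (330,460). The gearbox is at (465,270), with the crank grip at (441,238) and the spout at (440,290). In the side view the pan is at (452,432) with its lug at (446,450), and the crank grip is at (400,220). Next I'll measure these from the depth clouds.

```bash
cat >> h.py <<'E'
_cl=cloud
def cloud(c):
    c=dict(c); r=np.array(c['rotation'],float)
    if r.size==3: c['rotation']=cv2.Rodrigues(r)[0]
    return _cl(c)
E
python3 - <<'E'
from h import *
P=[];C=[]
for n in('scene','side'):
    c=load(n); p=cloud(c); ok=c['z_map']>0
    P.append(p[ok]);C.append(c['img'][ok])
    u,v=(365,450) if n=='scene' else (452,432)
    print(n,p[int(v/1.5),int(u/1.5)])
    u,v=(330,460) if n=='scene' else (446,445)
    print(p[int(v/1.5),int(u/1.5)])
    u,v=(441,238) if n=='scene' else (400,220)
    print('grip',p[int(v/1.5),int(u/1.5)])
P=np.vstack(P);C=np.vstack(C).astype(int)
# top-down map, 2mm/px ; x 0.3..0.9 right, y 0.3..-0.5 down
W,H=600,800
hm=np.zeros((H//2*1,W//2)); im=np.zeros((H//2,W//2,3),np.uint8)
o=np.argsort(P[:,2]);P=P[o];C=C[o]
i=((0.3-P[:,1])/0.002).astype(int); j=((P[:,0]-0.3)/0.002).astype(int)
k=(i>=0)&(i<H//2)&(j>=0)&(j<W//2)&(P[:,2]<0.2)
im[i[k],j[k]]=C[k]; hm[i[k],j[k]]=P[k,2]
hv=cv2.applyColorMap(np.clip(hm/0.19*255,0,255).astype(np.uint8),cv2.COLORMAP_JET)
cv2.imwrite('pics/top.png',cv2.resize(np.hstack([im[:,:,::-1],hv]),None,fx=1.3,fy=1.3,interpolation=0))
np.savez('/tmp/pc.npz',P=P,C=C)
E
```

```text
scene [ 0.56217381 -0.29803127  0.00323779]
[ 0.55125636 -0.36336184  0.06615333]
grip [0.51925737 0.02818569 0.16762585]
side [ 0.55185303 -0.35537453  0.08288262]
[ 0.54448941 -0.36186208  0.06796983]
grip [0.51337334 0.02747324 0.16190982]
```

View pics/top.png

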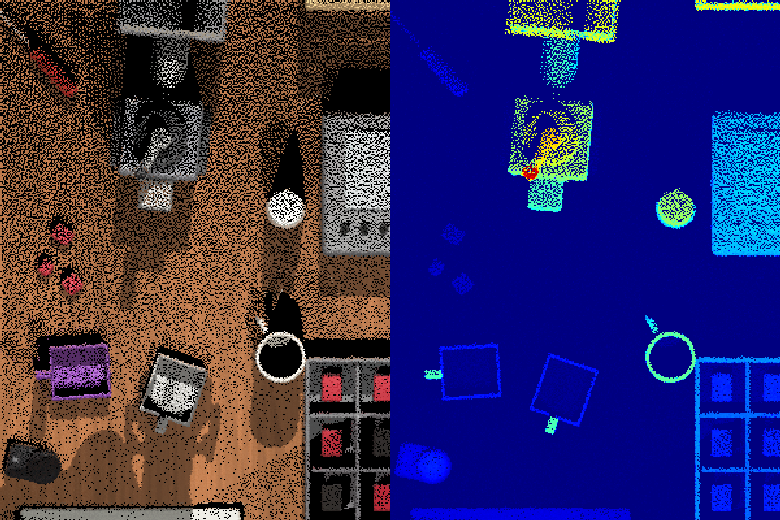

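The top-down map (0.65 px/mm) shows the gearbox centred near (551,138) in the right half, with a slight tilt. The crank grip is at (530,173) and the spout at (545,195). The pan is at (565,389), its lug at (551,425), turned about -20°. Next I'll fit rectangles to these.

```bash
python3 - <<'E'
from h import *
d=np.load('/tmp/pc.npz');P=d['P'];C=d['C']
def box(x0,x1,y0,y1,z0,z1):
    k=(P[:,0]>x0)&(P[:,0]<x1)&(P[:,1]>y0)&(P[:,1]<y1)&(P[:,2]>z0)&(P[:,2]<z1); return P[k]
def rect(q,n):
    # trim outliers by erosion of sparse cells
    r=cv2.minAreaRect((q[:,:2]*1000).astype(np.float32)); print(n,len(q),np.round(r[0],1),np.round(r[1],1),round(r[2],2),'z',np.round(np.percentile(q[:,2],[5,50,95]),4))
rect(box(.46,.65,-.02,.17,.095,.104),'gearbox top')
rect(box(.46,.65,-.1,.17,.095,.102),'gearbox top narrow')
rect(box(.46,.65,-.06,.017,.05,.09),'spout')
q=box(.46,.58,-.02,.10,.135,.182);rect(q,'grip');
q=box(.46,.58,-.02,.10,.176,.186);rect(q,'grip top');
rect(box(.45,.65,.13,.35,.11,.13),'hopper')
rect(box(.5,.65,-.4,-.2,.022,.031),'pan rim')
rect(box(.5,.65,-.4,-.2,.04,.09),'lug')
rect(box(.5,.65,-.4,-.2,.081,.088),'lugtop')
E
```

```text
gearbox top 1171 [546.4  86.1] [126.4 120.1] 84.8 z [0.096  0.0994 0.1021]
gearbox top narrow 1101 [546.4  86.1] [126.4 120.1] 84.8 z [0.096  0.0993 0.1014]
spout 708 [538.6  -3. ] [42.3 51.2] 85.09 z [0.0599 0.0827 0.0864]
grip 309 [515.9  36.5] [23.2 21.4] 34.84 z [0.1382 0.1619 0.1801]
grip top 70 [514.9  37.2] [19.  20.4] 30.92 z [0.1773 0.1792 0.1814]
hopper 1341 [563.6 240.8] [217.9 172.1] 89.74 z [0.1109 0.1133 0.1161]
pan rim 647 [ 563.  -309.8] [116.9  81.3] 70.62 z [0.0227 0.0269 0.0297]
lug 371 [ 548.1 -353.5] [24.2 13.3] 72.33 z [0.0441 0.0732 0.0858]
lugtop 141 [ 548.  -353.5] [23.1 12.3] 71.75 z [0.0818 0.0843 0.0863]
```

Call:
arm_command(
  gripper=[-1,-1,-1,-1,-1,-1,-1,-1,-1,-1],
  dp=[
    [-5.2,-35.4,0],
    [-5.2,-35.4,0],
    [-5.2,-35.4,0],
    [-5.2,-35.4,0],
    [-5.2,-35.4,0],
    [-5.2,-35.4,0],
    [-5.2,-35.4,0],
    [-5.2,-35.4,0],
    [-5.2,-35.4,-10],
    [-5.2,-35.4,-20],
  ],
  twist=[
    [0,0,-4],
    [0,0,-4],
    [0,0,-4],
    [0,0,-4],
    [0,0,-3],
    [0,0,0],
    [0,0,0],
    [0,0,0],
    [0,0,0],
    [0,0,0],
  ],
)

```text
t: 0.93
position: [0.5482, -0.3562, 0.2176]
eef_rot: [-1.823, 2.556, -0.006]
contact_force: [1.6, -0.4, 0.2]
width: 0.0857
```

Call:
arm_command(
  gripper=[-1,-1,-1,-1],
  dp=[
    [0,0,-30],
    [0,0,-18],
    [0,0,0],
    [0,0,0],
  ],
  twist=[
    [0,0,0],
    [0,0,0],
    [0,0,0],
    [0,0,0],
  ],
)

```text
t: 1.27
position: [0.5474, -0.354, 0.1662]
eef_rot: [1.823, -2.556, -0.003]
contact_force: [0.8, 0.7, 0.6]
width: 0.0856
```

```bash
python3 - <<'E'
from h import *
c=grab('wrist'); save(c,'w1.png',1.2); P=cloud(c); k=(c['z_map']>0)
def box(z0,z1,x0=.5,x1=.65,y0=-.42,y1=-.2):
    q=P[k]; return q[(q[:,0]>x0)&(q[:,0]<x1)&(q[:,1]>y0)&(q[:,1]<y1)&(q[:,2]>z0)&(q[:,2]<z1)]
for n,q in(('rim',box(.022,.031)),('lugtop',box(.08,.09,.52,.58,-.38,-.33)),('all>.02',box(.02,.09))):
    if len(q)>10:
        r=cv2.minAreaRect((q[:,:2]*1000).astype(np.float32)); print(n,len(q),r)
print(bot.state()['position'],bot.state()['eef_rot'])
E
```

```text
rim 1403 ((563.1865234375, -311.17718505859375), (114.735107421875, 80.1931381225586), 70.7809829711914)
lugtop 488 ((547.9100952148438, -354.11138916015625), (23.370994567871094, 11.257977485656738), 70.7418441772461)
all>.02 2243 ((563.1591796875, -311.255615234375), (114.90126037597656, 80.1931381225586), 70.7809829711914)
[ 0.54821022 -0.35413146  0.16831236] [ 1.82460690e+00 -2.55686970e+00  1.43022125e-03]
```

View pics/w1.png

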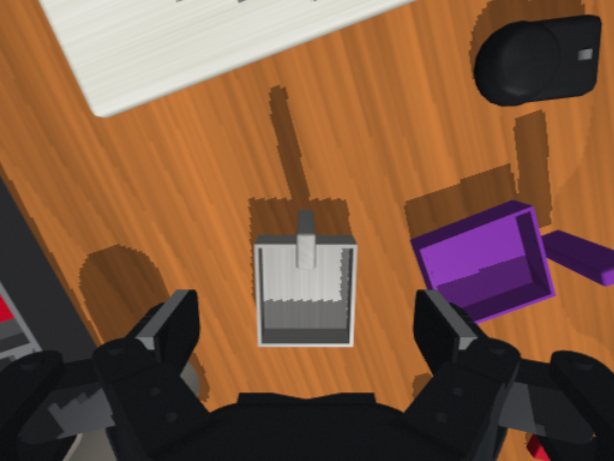

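The wrist view shows the pan square to the jaws, with its lug at (306,240) midway between the fingers. The pan yaw is -19.2° and the lug is at (548,-354), which matches the TCP. Descending to grip.

Call:
arm_command(
  gripper=[-1,-1,-1,-1,-1,1,1,1,1,1],
  dp=[
    [0,0,-30],
    [0,0,-30],
    [0,0,-30],
    [0,0,-21],
    [0,0,0],
    [0,0,0],
    [0,0,0],
    [0,0,0],
    [0,0,0],
    [0,0,0],
  ],
  twist=[
    [0,0,0],
    [0,0,0],
    [0,0,0],
    [0,0,0],
    [0,0,0],
    [0,0,0],
    [0,0,0],
    [0,0,0],
    [0,0,0],
    [0,0,0],
  ],
  grip_force=60,
)

```text
t: 2.15
position: [0.5487, -0.3542, 0.058]
eef_rot: [-1.824, 2.556, -0.003]
contact_force: [-0.2, 0.4, 1.0]
width: 0.0257
```

Call:
arm_command(
  gripper=[1,1,1,1],
  dp=[
    [0,0,0],
    [0,0,0],
    [0,0,3],
    [0,0,3],
  ],
  twist=[
    [0,0,0],
    [0,0,0],
    [0,0,0],
    [0,0,0],
  ],
)

```text
t: 2.48
position: [0.5473, -0.3536, 0.0612]
eef_rot: [1.824, -2.557, -0.003]
contact_force: [0.1, 0.0, -4.6]
width: 0.011
```

Call:
arm_command(
  gripper=[1,1,1,1,1,1,1,1,1,1],
  dp=[
    [-1.8,25,0],
    [-1.8,25,0],
    [-1.8,26,0],
    [-1.8,26,0],
    [-1.8,26,0],
    [-1.8,26,0],
    [-1.8,26,0],
    [-1.8,26,0],
    [-1.8,25,0],
    [-1.8,23,0],
  ],
  twist=[
    [0,0,2],
    [0,0,2],
    [0,0,2],
    [0,0,2],
    [0,0,2],
    [0,0,2],
    [0,0,2],
    [0,0,0],
    [0,0,0],
    [0,0,0],
  ],
)

```text
t: 3.32
position: [0.5292, -0.0985, 0.0617]
eef_rot: [2.122, -2.316, -0.002]
contact_force: [-0.4, 0.2, -2.8]
width: 0.0113
```

Call:
arm_command(
  gripper=[1,1,1,1],
  dp=[
    [0,0,0],
    [0,0,-3],
    [0,0,-2],
    [0,0,0],
  ],
  twist=[
    [0,0,0],
    [0,0,0],
    [0,0,0],
    [0,0,0],
  ],
)

```text
t: 3.65
position: [0.53, -0.1003, 0.0573]
eef_rot: [-2.122, 2.317, 0.0]
contact_force: [-0.8, 0.9, -0.7]
width: 0.0115
```

```bash
python3 - <<'E'
from h import *
s=bot.state(); print(s['position'],s['contact_force'])
for n in('scene','side'):
    c=grab(n); P=cloud(c)[c['z_map']>0]
    def rect(m,*b):
        q=P[np.all([(P[:,i]>b[2*i])&(P[:,i]<b[2*i+1]) for i in range(3)],0)]
        if len(q)>10: print(n,m,len(q),cv2.minAreaRect((q[:,:2]*1000).astype(np.float32)))
    rect('rim',.47,.61,-.083,.03,.022,.031)
    rect('top',.46,.65,-.02,.17,.096,.103)
    rect('grip',.46,.58,-.02,.10,.17,.186)
c['img']=c['img'][130:250,200:360]; save(c,'s2.png',4)
E
```

```text
[ 0.53001438 -0.10030201  0.05730828] [-0.81746449  0.89340911 -0.66233425]
scene rim 112 ((546.3920288085938, -26.744888305664062), (136.20960998535156, 76.36997985839844), 75.15120697021484)
scene top 522 ((547.8803100585938, 86.1370620727539), (124.91364288330078, 117.18669128417969), 85.08102416992188)
scene grip 12 ((522.3770751953125, 40.47486877441406), (2.9195072650909424, 16.199344635009766), 27.460718154907227)
side rim 64 ((539.8003540039062, -26.518203735351562), (127.8113784790039, 83.12913513183594), 78.66963195800781)
side top 165 ((545.0987548828125, 86.92312622070312), (116.85879516601562, 115.97871398925781), 86.54997253417969)
```

View pics/s2.png

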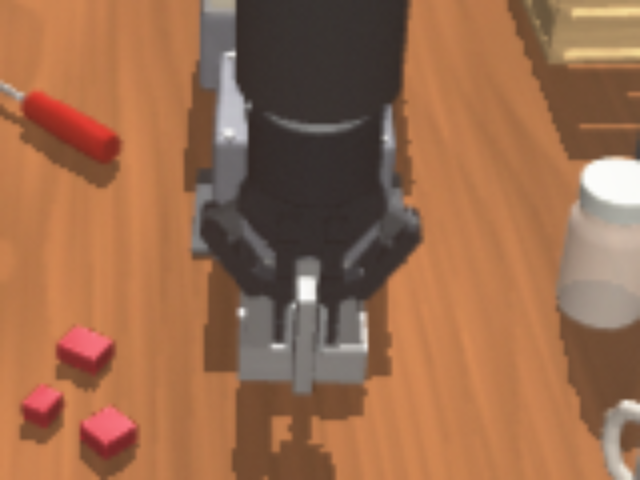

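The crop shows the pan held flat and square in front of the gearbox, with the lug at (305,330) and the rubbers well clear. Now pushing it home.

Call:
arm_command(
  gripper=[1,1,1,1,1,1],
  dp=[
    [0.5,5,0],
    [0.5,5,0],
    [0.4,5,0],
    [0.3,4,0],
    [0.2,2,0],
    [0,0,0],
  ],
  twist=[
    [0,0,0],
    [0,0,0],
    [0,0,0],
    [0,0,0],
    [0,0,0],
    [0,0,0],
  ],
)

```text
t: 4.25
position: [0.5321, -0.0784, 0.0573]
eef_rot: [-2.123, 2.315, -0.0]
contact_force: [-0.2, -1.1, -0.5]
width: 0.0114
```

Call:
arm_command(
  gripper=[1,1,1],
  dp=[
    [0.2,2,0],
    [0,0,0],
    [0,0,0],
  ],
  twist=[
    [0,0,0],
    [0,0,0],
    [0,0,0],
  ],
)

```text
t: 4.5
position: [0.5322, -0.0768, 0.0573]
eef_rot: [-2.122, 2.316, -0.0]
contact_force: [0.4, -1.4, 0.3]
width: 0.0114
```

Call:
arm_command(
  gripper=[1,1,1],
  dp=[
    [0.2,2,0],
    [0,0,0],
    [0,0,0],
  ],
  twist=[
    [0,0,0],
    [0,0,0],
    [0,0,0],
  ],
)

```text
t: 4.75
position: [0.5323, -0.075, 0.0573]
eef_rot: [-2.122, 2.316, -0.0]
contact_force: [0.1, -2.0, 0.7]
width: 0.0117
```

Call:
arm_command(
  gripper=[1,1,1],
  dp=[
    [0.1,1.5,0],
    [0,0,0],
    [0,0,0],
  ],
  twist=[
    [0,0,0],
    [0,0,0],
    [0,0,0],
  ],
)

```text
t: 5.0
position: [0.5324, -0.0735, 0.0573]
eef_rot: [2.122, -2.316, 0.0]
contact_force: [-0.6, -3.5, 1.3]
width: 0.0115
```

Call:
arm_command(
  gripper=[1,1,1],
  dp=[
    [0.1,1,0],
    [0,0,0],
    [0,0,0],
  ],
  twist=[
    [0,0,0],
    [0,0,0],
    [0,0,0],
  ],
)

```text
t: 5.25
position: [0.5324, -0.073, 0.0575]
eef_rot: [2.122, -2.316, 0.001]
contact_force: [-1.4, -5.1, 1.3]
width: 0.0113
```

Call:
arm_command(
  gripper=[1,1,1],
  dp=[
    [0.1,1.5,0],
    [0,0,0],
    [0,0,0],
  ],
  twist=[
    [0,0,0],
    [0,0,0],
    [0,0,0],
  ],
)

```text
t: 5.5
position: [0.5322, -0.0727, 0.0578]
eef_rot: [2.119, -2.315, 0.002]
contact_force: [-3.0, -9.3, 2.4]
width: 0.0113
```

Call:
arm_command(
  gripper=[1,1,1],
  dp=[
    [0.1,1.5,0],
    [0,0,0],
    [0,0,0],
  ],
  twist=[
    [0,0,0],
    [0,0,0],
    [0,0,0],
  ],
)

```text
t: 5.75
position: [0.5321, -0.0725, 0.0581]
eef_rot: [2.118, -2.314, 0.004]
contact_force: [-1.8, -14.1, 3.6]
width: 0.0114
```

Firm contact. I'll relax the push, release, and rise.

Call:
arm_command(
  gripper=[1,1,-1,-1,-1,-1,-1,-1],
  dp=[
    [-0.3,-3,0],
    [0,0,0],
    [0,0,0],
    [0,0,0],
    [0,0,0],
    [0,0,0],
    [0,0,0],
    [0,0,0],
  ],
  twist=[
    [0,0,0],
    [0,0,0],
    [0,0,0],
    [0,0,0],
    [0,0,0],
    [0,0,0],
    [0,0,0],
    [0,0,0],
  ],
)

```text
t: 6.42
position: [0.5324, -0.0722, 0.0572]
eef_rot: [-2.123, 2.316, 0.0]
contact_force: [0.5, 0.8, 0.2]
width: 0.0821
```

Call:
arm_command(
  gripper=[-1,-1,-1,-1,-1,-1,-1,-1,-1,-1],
  dp=[
    [0,0,15],
    [0,0,25],
    [0,0,30],
    [0,0,30],
    [0,0,30],
    [0,0,30],
    [0,0,30],
    [0,-35,0],
    [0,-35,0],
    [0,-35,0],
  ],
  twist=[
    [0,0,0],
    [0,0,0],
    [0,0,0],
    [0,0,0],
    [0,0,0],
    [0,0,0],
    [0,0,0],
    [0,0,0],
    [0,0,0],
    [0,0,0],
  ],
)

```text
t: 7.25
position: [0.5326, -0.178, 0.2481]
eef_rot: [-2.124, 2.313, -0.001]
contact_force: [1.0, -0.0, -0.6]
width: 0.0856
```

```bash
python3 - <<'E'
from h import *
s=bot.state(); print(s['position'],s['contact_force'],s['width'])
PP=[]
for n in('scene','side','wrist'):
    c=grab(n); P=cloud(c)[c['z_map']>0]
    def rect(m,*b):
        q=P[np.all([(P[:,i]>b[2*i])&(P[:,i]<b[2*i+1]) for i in range(3)],0)]
        if len(q)>10: print(n,m,len(q),np.round(np.hstack(cv2.minAreaRect((q[:,:2]*1000).astype(np.float32))),1))
    rect('rim',.47,.61,-.066,.03,.022,.031)
    rect('lug',.49,.58,-.1,-.05,.06,.088)
    rect('top',.46,.65,-.02,.17,.096,.103)
    rect('grip',.46,.58,-.02,.10,.14,.186)
    rect('griptop',.46,.58,-.02,.10,.176,.186)
save(c,'w2.png',1.2)
E
```

```text
[ 0.53264389 -0.17803376  0.24810861] [ 0.95971496 -0.02867614 -0.57625885] 0.08556827326374722
scene rim 179 [548.3 -18.   95.3 103.4  88.1]
scene lug 92 [532.8 -73.3  25.8  12.3  84.6]
scene top 529 [549.5  86.2 125.7 116.2  86.9]
scene grip 78 [519.5  38.6  13.7  19.8  36. ]
scene griptop 26 [518.7  38.5  12.3  19.1  36. ]
side rim 144 [545.6 -15.5  95.3  96.2  83.8]
side lug 68 [532.2 -72.4  28.7  10.5  86.7]
side top 410 [546.   88.  119.5 119.5  85.1]
side grip 56 [517.5  30.1  17.4   7.8  19.7]
wrist rim 615 [547.  -16.1  94.2  98.5  84.6]
wrist lug 319 [532.8 -74.   24.8  11.4  83.8]
```

View pics/w2.png

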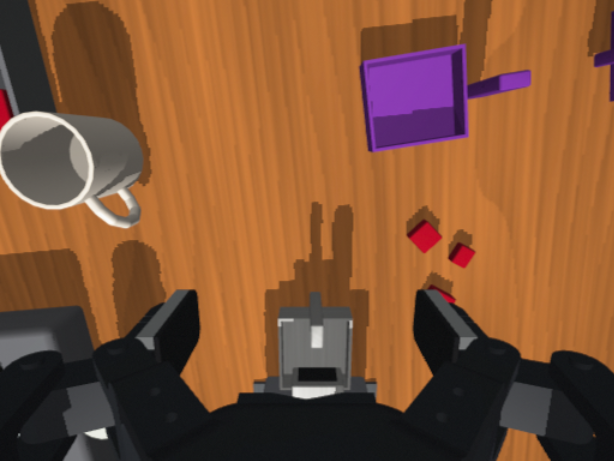

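The pan stands home: its lug at (533,-74) and its yaw of about -5.5° both fit the meter. The wrist view shows the pan at (315,347) tucked under the spout. Moving above the crank grip.

Call:
arm_command(
  gripper=[-1,-1,-1,-1,-1,-1,-1,-1],
  dp=[
    [-3,35,0],
    [-3,36,0],
    [-3,36,0],
    [-3,36,0],
    [-3,36,0],
    [-2.5,36,0],
    [0,0,0],
    [0,0,0],
  ],
  twist=[
    [0,0,0],
    [0,0,0],
    [0,0,0],
    [0,0,0],
    [0,0,0],
    [0,0,0],
    [0,0,0],
    [0,0,0],
  ],
)

```text
t: 8.07
position: [0.5145, 0.0401, 0.2473]
eef_rot: [-2.128, 2.311, 0.0]
contact_force: [-0.6, -0.3, 0.2]
width: 0.0856
```

```bash
python3 - <<'E'
from h import *
s=bot.state(); print(s['position'],s['contact_force'],s['width'])
c=grab('wrist'); P=cloud(c)[c['z_map']>0]
def rect(m,*b):
        q=P[np.all([(P[:,i]>b[2*i])&(P[:,i]<b[2*i+1]) for i in range(3)],0)]
        if len(q)>10: print(m,len(q),np.round(np.hstack(cv2.minAreaRect((q[:,:2]*1000).astype(np.float32))),1),cv2.minEnclosingCircle((q[:,:2]*1000).astype(np.float32)))
rect('griptop',.48,.55,.0,.08,.174,.186)
rect('top',.46,.65,-.02,.17,.096,.103)
rect('hub',.52,.58,.055,.12,.126,.132)
rect('spout',.5,.58,-.05,.02,.075,.09)
save(c,'w3.png',1.2)
E
```

```text
[0.51446618 0.04005004 0.247251  ] [-0.6437103  -0.29583963  0.16009382] 0.08563019262718118
griptop 732 [515.2  36.9  21.1  20.6  11.2] ((515.1295776367188, 37.03515625), 10.858168601989746)
top 6486 [546.3  86.3 122.4 118.7  84.6] ((546.6119995117188, 87.97636413574219), 81.91490936279297)
hub 805 [545.3  81.6  42.9  30.1  81.2] ((540.957275390625, 81.97283935546875), 23.66727638244629)
spout 2297 [ 5.384e+02 -3.000e-01  4.400e+01  5.020e+01  8.520e+01] ((538.11083984375, 0.8945426344871521), 32.02686309814453)
```

View pics/w3.png

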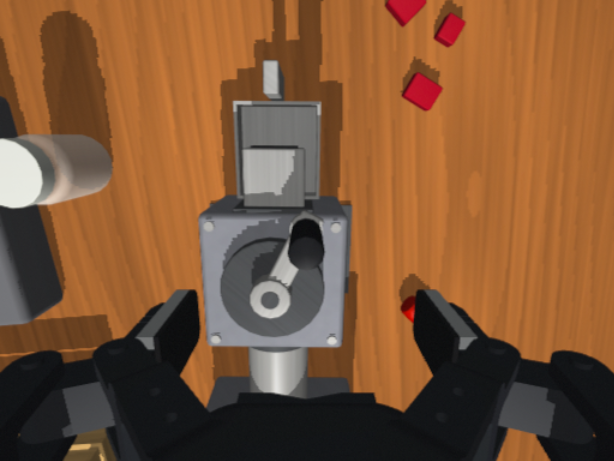

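The wrist view shows the pan home under the spout (pan at 278,150, lug at 272,78), the crank hub at (269,300), and the grip top near (307,250). I'll compute the axis from the hub.

```bash
python3 - <<'E'
from h import *
c=load('wrist'); P=cloud(c)
g=cv2.cvtColor(c['img'],cv2.COLOR_RGB2GRAY)
cs=cv2.HoughCircles(g[220:280,195:255],cv2.HOUGH_GRADIENT,1,20,param1=80,param2=12,minRadius=4,maxRadius=20); print(cs)
R=np.array(c['rotation']);K=c['mtx'];o=np.array(c['origin'])
for u,v in((269/1.2,300/1.2),):
    d=R@np.array([(u-K[0,2])/K[0,0],(v-K[1,2])/K[1,1],1]); print(P[int(v),int(u)],o+d*(.128-o[2])/d[2])
if cs is not None:
  for u,v,r in cs[0]:
    u+=195;v+=220
    d=R@np.array([(u-K[0,2])/K[0,0],(v-K[1,2])/K[1,1],1]); print(u,v,r,o+d*(.128-o[2])/d[2])
E
```

```text
[[[29.5 29.5 15.8]
  [39.5  9.5  9.1]]]
[0.54747653 0.08776759 0.12883055] [0.54745457 0.08816782 0.128     ]
224.5 249.5 15.8 [0.54710094 0.08770407 0.128     ]
234.5 229.5 9.1 [0.53616699 0.06926916 0.128     ]
```

Call:
arm_command(
  gripper=[-1,-1,-1,-1,-0.3,0,1,1,1,1],
  dp=[
    [0.7,-3,-20],
    [0,0,-30],
    [0,0,-30],
    [0,0,-15],
    [0,0,0],
    [0,0,0],
    [0,0,0],
    [0,0,0],
    [0,0,0],
    [0,0,0],
  ],
  twist=[
    [0,0,0],
    [0,0,0],
    [0,0,0],
    [0,0,0],
    [0,0,0],
    [0,0,0],
    [0,0,0],
    [0,0,0],
    [0,0,0],
    [0,0,0],
  ],
  grip_force=20,
)

```text
t: 8.95
position: [0.5162, 0.0345, 0.1538]
eef_rot: [-2.121, 2.315, -0.002]
contact_force: [-0.9, 0.3, 3.2]
width: 0.0217
```

Call:
arm_command(
  gripper=[1,1],
  dp=[
    [0,0,0],
    [0,0,0],
  ],
  twist=[
    [0,0,0],
    [0,0,0],
  ],
)

```text
t: 9.12
position: [0.5161, 0.0345, 0.1537]
eef_rot: [-2.122, 2.315, -0.002]
contact_force: [-1.0, -0.7, 5.8]
width: 0.0213
```

```bash
python3 - <<'E'
from h import *
s=bot.state();print(s)
# rows of 10 deg clockwise steps
c=np.array([547.1,87.6]);a=np.degrees(np.arctan2(s['position'][1]*1e3-c[1],s['position'][0]*1e3-c[0]));print(a,np.hypot(*(np.array(s['position'][:2])*1e3-c)))
for k0 in range(0,36,1):
    f=lambda k:60*np.array([np.cos(np.radians(-122.2-10*k)),np.sin(np.radians(-122.2-10*k))])
    print(k0,np.round(f(k0+1)-f(k0),1).tolist())
E
```

```text
{'t': 9.1167, 'joint_positions': array([ 4.56930986e-01, -1.76517929e-01, -2.87918478e-01,  9.04012274e-04,
       -1.45755536e+00, -5.44196494e-01]), 'joint_velocities': array([-0.0010689 , -0.00154295, -0.00100792,  0.00123909,  0.00118122,
        0.00060378]), 'joint_torque': array([ 2.15310431e-01, -2.29248029e+01,  3.18731260e+01,  5.84069207e+00,
        3.25612910e-01, -3.28815469e-03]), 'position': array([0.51613994, 0.03445472, 0.15366395]), 'eef_rot': array([-2.12152439e+00,  2.31499990e+00, -2.16551807e-03]), 'contact_force': array([-1.01200966, -0.71451868,  5.82009619]), 'ft_torque': array([-0.12162031,  0.3577077 ,  0.00405037]), 'width': 0.021283864737637243}
-120.22316588401576 61.50565791500162
0 [-8.3, 6.3]
1 [-7.1, 7.7]
2 [-5.7, 8.8]
3 [-4.1, 9.6]
4 [-2.3, 10.2]
5 [-0.5, 10.4]
6 [1.3, 10.4]
7 [3.1, 10.0]
8 [4.8, 9.3]
9 [6.3, 8.3]
10 [7.7, 7.1]
11 [8.8, 5.7]
12 [9.6, 4.1]
13 [10.2, 2.3]
14 [10.4, 0.5]
15 [10.4, -1.3]
16 [10.0, -3.1]
17 [9.3, -4.8]
18 [8.3, -6.3]
19 [7.1, -7.7]
20 [5.7, -8.8]
21 [4.1, -9.6]
22 [2.3, -10.2]
23 [0.5, -10.4]
24 [-1.3, -10.4]
25 [-3.1, -10.0]
26 [-4.8, -9.3]
27 [-6.3, -8.3]
28 [-7.7, -7.1]
29 [-8.8, -5.7]
30 [-9.6, -4.1]
31 [-10.2, -2.3]
32 [-10.4, -0.5]
33 [-10.4, 1.3]
34 [-10.0, 3.1]
35 [-9.3, 4.8]
```

Call:
arm_command(
  gripper=[1,1,1],
  dp=[
    [-8.3,6.3,0],
    [-7.1,7.7,0],
    [-5.7,8.8,0],
  ],
  twist=[
    [0,0,0],
    [0,0,0],
    [0,0,0],
  ],
)

```text
t: 9.37
position: [0.4942, 0.0564, 0.1537]
eef_rot: [2.121, -2.317, 0.003]
contact_force: [-2.3, -3.6, 7.2]
width: 0.0214
```

Call:
arm_command(
  gripper=[1],
  dp=[
    [-4.1,9.6,0],
  ],
  twist=[
    [0,0,0],
  ],
)

```text
t: 9.45
position: [0.4897, 0.0661, 0.1537]
eef_rot: [2.121, -2.316, 0.002]
contact_force: [-4.1, -2.3, 7.5]
width: 0.0211
```

Call:
arm_command(
  gripper=[1],
  dp=[
    [-2.3,10.2,0],
  ],
  twist=[
    [0,0,0],
  ],
)

```text
t: 9.53
position: [0.487, 0.0764, 0.1537]
eef_rot: [2.121, -2.315, 0.001]
contact_force: [-7.3, -2.7, 8.0]
width: 0.0216
```

Call:
arm_command(
  gripper=[1],
  dp=[
    [-0.5,10.4,0],
  ],
  twist=[
    [0,0,0],
  ],
)

```text
t: 9.62
position: [0.4862, 0.0871, 0.1537]
eef_rot: [2.121, -2.314, -0.0]
contact_force: [-10.1, -1.7, 10.2]
width: 0.0216
```

Call:
arm_command(
  gripper=[1],
  dp=[
    [1.3,10.4,0],
  ],
  twist=[
    [0,0,0],
  ],
)

```text
t: 9.7
position: [0.4873, 0.098, 0.1537]
eef_rot: [2.122, -2.314, -0.002]
contact_force: [-10.4, 1.1, 10.2]
width: 0.0208
```

Call:
arm_command(
  gripper=[1],
  dp=[
    [3.1,10.0,0],
  ],
  twist=[
    [0,0,0],
  ],
)

```text
t: 9.78
position: [0.4905, 0.1087, 0.1537]
eef_rot: [2.123, -2.314, -0.003]
contact_force: [-9.2, 2.7, 10.6]
width: 0.0216
```

```bash
python3 - <<'E'
import numpy as np
f=lambda a:60*np.array([np.cos(np.radians(a)),np.sin(np.radians(a))])
print((f(148.2)+[546.2,86.4]-[492.5,107.9]).round(1))
print([(round(148.2-10*k,1),(f(148.2-10*k)-f(158.2-10*k)).round(1).tolist()) for k in range(1,37)])
E
```

```text
[ 2.7 10.1]
[(138.2, [6.3, 8.4]), (128.2, [7.6, 7.2]), (118.2, [8.8, 5.7]), (108.2, [9.6, 4.1]), (98.2, [10.2, 2.4]), (88.2, [10.4, 0.6]), (78.2, [10.4, -1.2]), (68.2, [10.0, -3.0]), (58.2, [9.3, -4.7]), (48.2, [8.4, -6.3]), (38.2, [7.2, -7.6]), (28.2, [5.7, -8.8]), (18.2, [4.1, -9.6]), (8.2, [2.4, -10.2]), (-1.8, [0.6, -10.4]), (-11.8, [-1.2, -10.4]), (-21.8, [-3.0, -10.0]), (-31.8, [-4.7, -9.3]), (-41.8, [-6.3, -8.4]), (-51.8, [-7.6, -7.2]), (-61.8, [-8.8, -5.7]), (-71.8, [-9.6, -4.1]), (-81.8, [-10.2, -2.4]), (-91.8, [-10.4, -0.6]), (-101.8, [-10.4, 1.2]), (-111.8, [-10.0, 3.0]), (-121.8, [-9.3, 4.7]), (-131.8, [-8.4, 6.3]), (-141.8, [-7.2, 7.6]), (-151.8, [-5.7, 8.8]), (-161.8, [-4.1, 9.6]), (-171.8, [-2.4, 10.2]), (-181.8, [-0.6, 10.4]), (-191.8, [1.2, 10.4]), (-201.8, [3.0, 10.0]), (-211.8, [4.7, 9.3])]
```

Call:
arm_command(
  gripper=[1],
  dp=[
    [2.7,10.1,1],
  ],
  twist=[
    [0,0,0],
  ],
)

```text
t: 9.87
position: [0.4947, 0.1186, 0.1539]
eef_rot: [-2.122, 2.315, -0.0]
contact_force: [11.1, -8.1, -7.1]
width: 0.0214
```

Call:
arm_command(
  gripper=[1],
  dp=[
    [6.3,8.4,0.5],
  ],
  twist=[
    [0,0,0],
  ],
)

```text
t: 9.95
position: [0.5012, 0.1268, 0.1539]
eef_rot: [-2.123, 2.316, -0.001]
contact_force: [2.4, -3.3, -1.5]
width: 0.0212
```

Call:
arm_command(
  gripper=[1],
  dp=[
    [7.6,7.2,0],
  ],
  twist=[
    [0,0,0],
  ],
)

```text
t: 10.03
position: [0.5089, 0.134, 0.1538]
eef_rot: [2.123, -2.316, 0.001]
contact_force: [1.1, -2.7, 1.4]
width: 0.0216
```

Call:
arm_command(
  gripper=[1],
  dp=[
    [8.8,5.7,0],
  ],
  twist=[
    [0,0,0],
  ],
)

```text
t: 10.12
position: [0.5178, 0.1398, 0.1538]
eef_rot: [2.123, -2.316, 0.0]
contact_force: [-0.5, -2.5, 1.7]
width: 0.0214
```

Call:
arm_command(
  gripper=[1],
  dp=[
    [9.6,4.1,0],
  ],
  twist=[
    [0,0,0],
  ],
)

```text
t: 10.2
position: [0.5275, 0.1439, 0.1538]
eef_rot: [2.123, -2.316, 0.0]
contact_force: [-0.3, -2.4, 1.1]
width: 0.0215
```

Call:
arm_command(
  gripper=[1],
  dp=[
    [10.2,2.4,0],
  ],
  twist=[
    [0,0,0],
  ],
)

```text
t: 10.28
position: [0.5378, 0.1462, 0.1538]
eef_rot: [2.123, -2.316, 0.0]
contact_force: [-0.5, -1.9, 1.6]
width: 0.0217
```

Call:
arm_command(
  gripper=[1],
  dp=[
    [10.4,0.6,0],
  ],
  twist=[
    [0,0,0],
  ],
)

```text
t: 10.37
position: [0.5482, 0.1468, 0.1538]
eef_rot: [2.123, -2.315, 0.0]
contact_force: [-1.4, -1.9, 1.7]
width: 0.0212
```

Call:
arm_command(
  gripper=[1],
  dp=[
    [10.4,-1.2,0],
  ],
  twist=[
    [0,0,0],
  ],
)

```text
t: 10.45
position: [0.5586, 0.1455, 0.1538]
eef_rot: [2.122, -2.315, 0.0]
contact_force: [-1.4, -2.5, 2.1]
width: 0.0217
```

Call:
arm_command(
  gripper=[1],
  dp=[
    [10.0,-3.0,0],
  ],
  twist=[
    [0,0,0],
  ],
)

```text
t: 10.53
position: [0.5687, 0.1423, 0.1538]
eef_rot: [2.123, -2.315, 0.0]
contact_force: [-1.1, -1.0, 2.1]
width: 0.0215
```

Call:
arm_command(
  gripper=[1],
  dp=[
    [9.3,-4.7,0],
  ],
  twist=[
    [0,0,0],
  ],
)

```text
t: 10.62
position: [0.5781, 0.1375, 0.1538]
eef_rot: [2.123, -2.316, -0.0]
contact_force: [-2.1, -1.5, 2.1]
width: 0.0218
```

Call:
arm_command(
  gripper=[1],
  dp=[
    [8.4,-6.3,0],
  ],
  twist=[
    [0,0,0],
  ],
)

```text
t: 10.7
position: [0.5865, 0.131, 0.1538]
eef_rot: [-2.123, 2.316, 0.0]
contact_force: [-2.0, -1.0, 2.3]
width: 0.0213
```

Call:
arm_command(
  gripper=[1],
  dp=[
    [7.2,-7.6,0],
  ],
  twist=[
    [0,0,0],
  ],
)

```text
t: 10.78
position: [0.5932, 0.1239, 0.1536]
eef_rot: [-2.123, 2.316, 0.003]
contact_force: [-5.5, 2.9, 7.0]
width: 0.0216
```

Call:
arm_command(
  gripper=[1],
  dp=[
    [5.7,-8.8,0],
  ],
  twist=[
    [0,0,0],
  ],
)

```text
t: 10.87
position: [0.5987, 0.1156, 0.1538]
eef_rot: [-2.123, 2.315, 0.004]
contact_force: [-6.2, 6.6, 4.3]
width: 0.0214
```

Call:
arm_command(
  gripper=[1],
  dp=[
    [4.1,-9.6,0],
  ],
  twist=[
    [0,0,0],
  ],
)

```text
t: 10.95
position: [0.6029, 0.1062, 0.1537]
eef_rot: [-2.123, 2.314, 0.004]
contact_force: [-5.3, 6.8, 3.9]
width: 0.0213
```

Call:
arm_command(
  gripper=[1],
  dp=[
    [2.4,-10.2,0],
  ],
  twist=[
    [0,0,0],
  ],
)

```text
t: 11.03
position: [0.6054, 0.0962, 0.1537]
eef_rot: [-2.122, 2.313, 0.004]
contact_force: [-4.0, 8.1, 3.8]
width: 0.0212
```

Call:
arm_command(
  gripper=[1],
  dp=[
    [0.6,-10.4,0],
  ],
  twist=[
    [0,0,0],
  ],
)

```text
t: 11.12
position: [0.6062, 0.086, 0.1537]
eef_rot: [-2.122, 2.313, 0.004]
contact_force: [-3.0, 8.5, 3.4]
width: 0.0215
```

Call:
arm_command(
  gripper=[1],
  dp=[
    [-1.2,-10.4,0],
  ],
  twist=[
    [0,0,0],
  ],
)

```text
t: 11.2
position: [0.6052, 0.0756, 0.1538]
eef_rot: [-2.121, 2.312, 0.003]
contact_force: [-1.7, 8.7, 3.0]
width: 0.0213
```

Call:
arm_command(
  gripper=[1],
  dp=[
    [-3.0,-10.0,0],
  ],
  twist=[
    [0,0,0],
  ],
)

```text
t: 11.28
position: [0.6024, 0.0657, 0.1538]
eef_rot: [-2.121, 2.312, 0.003]
contact_force: [-0.2, 8.7, 2.3]
width: 0.0213
```

Call:
arm_command(
  gripper=[1],
  dp=[
    [-4.7,-9.3,0],
  ],
  twist=[
    [0,0,0],
  ],
)

```text
t: 11.37
position: [0.598, 0.0563, 0.1538]
eef_rot: [-2.12, 2.311, 0.002]
contact_force: [2.9, 8.3, 0.7]
width: 0.0219
```

Call:
arm_command(
  gripper=[1],
  dp=[
    [-6.3,-8.4,0],
  ],
  twist=[
    [0,0,0],
  ],
)

```text
t: 11.45
position: [0.592, 0.0478, 0.1539]
eef_rot: [-2.119, 2.311, 0.001]
contact_force: [4.0, 8.2, 0.9]
width: 0.0213
```

The dog bit between 48° and 38° (taken as about 43°), since the tangential load jumps from about 1 N to about 8 N there. The crank is now at -40° measured. I'll go on round the circle.

Call:
arm_command(
  gripper=[1,1,1,1,1,1,1,1,1],
  dp=[
    [-7.6,-7.2,0],
    [-8.8,-5.7,0],
    [-9.6,-4.1,0],
    [-10.2,-2.4,0],
    [-10.4,-0.6,0],
    [-10.4,1.2,0],
    [-10.0,3.0,0],
    [-9.3,4.7,0],
    [-8.4,6.3,0],
  ],
  twist=[
    [0,0,0],
    [0,0,0],
    [0,0,0],
    [0,0,0],
    [0,0,0],
    [0,0,0],
    [0,0,0],
    [0,0,0],
    [0,0,0],
  ],
)

```text
t: 12.2
position: [0.5069, 0.0409, 0.1539]
eef_rot: [-2.119, 2.316, -0.004]
contact_force: [9.8, -2.8, -2.8]
width: 0.0214
```

Call:
arm_command(
  gripper=[1,1,1,1,1,1,1,1,1],
  dp=[
    [-7.2,7.6,0],
    [-5.7,8.8,0],
    [-4.1,9.6,0],
    [-2.4,10.2,0],
    [-0.6,10.4,0],
    [1.2,10.4,0],
    [3.0,10.0,0],
    [4.7,9.3,0],
    [6.3,8.4,0],
  ],
  twist=[
    [0,0,0],
    [0,0,0],
    [0,0,0],
    [0,0,0],
    [0,0,0],
    [0,0,0],
    [0,0,0],
    [0,0,0],
    [0,0,0],
  ],
)

```text
t: 12.95
position: [0.4999, 0.1249, 0.1538]
eef_rot: [2.118, -2.314, -0.001]
contact_force: [-7.4, -4.1, 4.9]
width: 0.0214
```

Call:
arm_command(
  gripper=[1,1,1,1,1,1,1,1,1],
  dp=[
    [7.6,7.2,0],
    [8.8,5.7,0],
    [9.6,4.1,0],
    [10.2,2.4,0],
    [10.4,0.6,0],
    [10.4,-1.2,0],
    [10.0,-3.0,0],
    [9.3,-4.7,0],
    [8.4,-6.3,0],
  ],
  twist=[
    [0,0,0],
    [0,0,0],
    [0,0,0],
    [0,0,0],
    [0,0,0],
    [0,0,0],
    [0,0,0],
    [0,0,0],
    [0,0,0],
  ],
)

```text
t: 13.7
position: [0.5855, 0.1319, 0.1538]
eef_rot: [2.124, -2.315, -0.004]
contact_force: [-7.1, 4.8, 4.2]
width: 0.0214
```

Call:
arm_command(
  gripper=[1,1,1,1,1,1,1,1,1],
  dp=[
    [7.2,-7.6,0],
    [5.7,-8.8,0],
    [4.1,-9.6,0],
    [2.4,-10.2,0],
    [0.6,-10.4,0],
    [-1.2,-10.4,0],
    [-3.0,-10.0,0],
    [-4.7,-9.3,0],
    [-6.3,-8.4,0],
  ],
  twist=[
    [0,0,0],
    [0,0,0],
    [0,0,0],
    [0,0,0],
    [0,0,0],
    [0,0,0],
    [0,0,0],
    [0,0,0],
    [0,0,0],
  ],
)

```text
t: 14.45
position: [0.5919, 0.0478, 0.1539]
eef_rot: [-2.119, 2.311, 0.001]
contact_force: [3.6, 7.0, -0.9]
width: 0.0212
```

Call:
arm_command(
  gripper=[1,1,1,1,1,1,1,1,1],
  dp=[
    [-7.6,-7.2,0],
    [-8.8,-5.7,0],
    [-9.6,-4.1,0],
    [-10.2,-2.4,0],
    [-10.4,-0.6,0],
    [-10.4,1.2,0],
    [-10.0,3.0,0],
    [-9.3,4.7,0],
    [-8.4,6.3,0],
  ],
  twist=[
    [0,0,0],
    [0,0,0],
    [0,0,0],
    [0,0,0],
    [0,0,0],
    [0,0,0],
    [0,0,0],
    [0,0,0],
    [0,0,0],
  ],
)

```text
t: 15.2
position: [0.5069, 0.0409, 0.1539]
eef_rot: [-2.119, 2.316, -0.004]
contact_force: [9.1, -2.3, -3.0]
width: 0.0216
```

Call:
arm_command(
  gripper=[1,1,1,1,1,1,1,1,1],
  dp=[
    [-7.2,7.6,0],
    [-5.7,8.8,0],
    [-4.1,9.6,0],
    [-2.4,10.2,0],
    [-0.6,10.4,0],
    [1.2,10.4,0],
    [3.0,10.0,0],
    [4.7,9.3,0],
    [6.3,8.4,0],
  ],
  twist=[
    [0,0,0],
    [0,0,0],
    [0,0,0],
    [0,0,0],
    [0,0,0],
    [0,0,0],
    [0,0,0],
    [0,0,0],
    [0,0,0],
  ],
)

```text
t: 15.95
position: [0.4999, 0.125, 0.1538]
eef_rot: [2.118, -2.314, -0.001]
contact_force: [-7.3, -4.4, 6.2]
width: 0.0215
```

Call:
arm_command(
  gripper=[1,1,1,1,1,1,1,1,1],
  dp=[
    [7.6,7.2,0],
    [8.8,5.7,0],
    [9.6,4.1,0],
    [10.2,2.4,0],
    [10.4,0.6,0],
    [10.4,-1.2,0],
    [10.0,-3.0,0],
    [9.3,-4.7,0],
    [8.4,-6.3,0],
  ],
  twist=[
    [0,0,0],
    [0,0,0],
    [0,0,0],
    [0,0,0],
    [0,0,0],
    [0,0,0],
    [0,0,0],
    [0,0,0],
    [0,0,0],
  ],
)

```text
t: 16.7
position: [0.5855, 0.1319, 0.1537]
eef_rot: [2.124, -2.315, -0.004]
contact_force: [-7.7, 3.4, 5.4]
width: 0.0212
```

Repeatable and with no slip. Two turns are nearly complete, so on to the third.

Call:
arm_command(
  gripper=[1,1,1,1,1,1,1,1,1],
  dp=[
    [7.2,-7.6,0],
    [5.7,-8.8,0],
    [4.1,-9.6,0],
    [2.4,-10.2,0],
    [0.6,-10.4,0],
    [-1.2,-10.4,0],
    [-3.0,-10.0,0],
    [-4.7,-9.3,0],
    [-6.3,-8.4,0],
  ],
  twist=[
    [0,0,0],
    [0,0,0],
    [0,0,0],
    [0,0,0],
    [0,0,0],
    [0,0,0],
    [0,0,0],
    [0,0,0],
    [0,0,0],
  ],
)

```text
t: 17.45
position: [0.5919, 0.0478, 0.1539]
eef_rot: [-2.119, 2.311, 0.001]
contact_force: [4.4, 7.5, -0.8]
width: 0.0214
```

Call:
arm_command(
  gripper=[1,1,1,1,1,1,1,1,1],
  dp=[
    [-7.6,-7.2,0],
    [-8.8,-5.7,0],
    [-9.6,-4.1,0],
    [-10.2,-2.4,0],
    [-10.4,-0.6,0],
    [-10.4,1.2,0],
    [-10.0,3.0,0],
    [-9.3,4.7,0],
    [-8.4,6.3,0],
  ],
  twist=[
    [0,0,0],
    [0,0,0],
    [0,0,0],
    [0,0,0],
    [0,0,0],
    [0,0,0],
    [0,0,0],
    [0,0,0],
    [0,0,0],
  ],
)

```text
t: 18.2
position: [0.5069, 0.0409, 0.1539]
eef_rot: [-2.119, 2.316, -0.004]
contact_force: [9.2, -2.5, -2.6]
width: 0.0213
```

Call:
arm_command(
  gripper=[1,1,1,1,1,1,1,1,1],
  dp=[
    [-7.2,7.6,0],
    [-5.7,8.8,0],
    [-4.1,9.6,0],
    [-2.4,10.2,0],
    [-0.6,10.4,0],
    [1.2,10.4,0],
    [3.0,10.0,0],
    [4.7,9.3,0],
    [6.3,8.4,0],
  ],
  twist=[
    [0,0,0],
    [0,0,0],
    [0,0,0],
    [0,0,0],
    [0,0,0],
    [0,0,0],
    [0,0,0],
    [0,0,0],
    [0,0,0],
  ],
)

```text
t: 18.95
position: [0.4999, 0.1249, 0.1538]
eef_rot: [2.119, -2.314, -0.001]
contact_force: [-8.0, -4.4, 6.5]
width: 0.0216
```

Call:
arm_command(
  gripper=[1,1,1,1,1,1,1,1,1],
  dp=[
    [7.6,7.2,0],
    [8.8,5.7,0],
    [9.6,4.1,0],
    [10.2,2.4,0],
    [10.4,0.6,0],
    [10.4,-1.2,0],
    [10.0,-3.0,0],
    [9.3,-4.7,0],
    [0,0,0],
  ],
  twist=[
    [0,0,0],
    [0,0,0],
    [0,0,0],
    [0,0,0],
    [0,0,0],
    [0,0,0],
    [0,0,0],
    [0,0,0],
    [0,0,0],
  ],
)

```text
t: 19.7
position: [0.5786, 0.137, 0.1538]
eef_rot: [-2.121, 2.316, 0.0]
contact_force: [1.3, 1.0, 2.7]
width: 0.0214
```

Call:
arm_command(
  gripper=[1,1,1,1,1],
  dp=[
    [4.2,-3.1,0],
    [4.2,-3.2,0],
    [5.0,-5.0,0],
    [0,0,0],
    [0,0,0],
  ],
  twist=[
    [0,0,0],
    [0,0,0],
    [0,0,0],
    [0,0,0],
    [0,0,0],
  ],
)

```text
t: 20.12
position: [0.5909, 0.1263, 0.1538]
eef_rot: [-2.121, 2.316, 0.0]
contact_force: [-0.3, 2.5, 2.8]
width: 0.0214
```

Call:
arm_command(
  gripper=[-1,-1,-1,-1,-1,-1,-1],
  dp=[
    [0,0,0],
    [0,0,0],
    [0,0,0],
    [0,0,0],
    [0,0,0],
    [0,0,0],
    [0,0,0],
  ],
  twist=[
    [0,0,0],
    [0,0,0],
    [0,0,0],
    [0,0,0],
    [0,0,0],
    [0,0,0],
    [0,0,0],
  ],
)

```text
t: 20.7
position: [0.5907, 0.1262, 0.1537]
eef_rot: [2.122, -2.316, 0.0]
contact_force: [-0.7, -0.6, 0.1]
width: 0.0851
```

Call:
arm_command(
  gripper=[-1,-1,-1,-1,-1,-1],
  dp=[
    [0,0,15],
    [0,0,25],
    [0,0,30],
    [0,0,30],
    [0,0,0],
    [0,0,0],
  ],
  twist=[
    [0,0,0],
    [0,0,0],
    [0,0,0],
    [0,0,0],
    [0,0,0],
    [0,0,0],
  ],
)

```text
t: 21.2
position: [0.5914, 0.1265, 0.2564]
eef_rot: [-2.119, 2.313, -0.002]
contact_force: [-0.6, -0.6, -0.4]
width: 0.0852
```

```bash
python3 - <<'E'
from h import *
s=bot.state(); print(s['position'],s['contact_force'],s['width'])
c=grab('wrist'); P=cloud(c)[c['z_map']>0]
def rect(m,*b):
        q=P[np.all([(P[:,i]>b[2*i])&(P[:,i]<b[2*i+1]) for i in range(3)],0)]
        if len(q)>10: print(m,len(q),np.round(np.hstack(cv2.minAreaRect((q[:,:2]*1000).astype(np.float32))),1))
rect('griptop',.55,.64,.08,.17,.174,.186)
rect('lug',.49,.58,-.1,-.05,.06,.088)
rect('lugtop',.49,.58,-.1,-.05,.081,.088)
save(c,'w4.png',1.2)
E
```

```text
[0.59141915 0.12648123 0.25636524] [-0.55977475 -0.58399582 -0.39877329] 0.08523468224650584
griptop 661 [591.6 127.7  20.5  21.3  75.2]
```

View pics/w4.png

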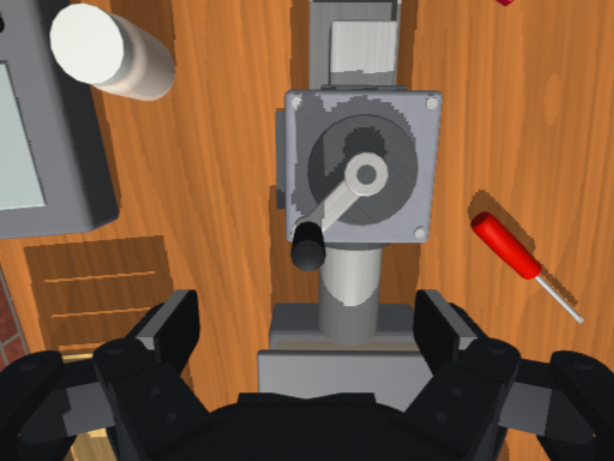

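The wrist view shows the released grip at (308,245), with the arm pointing to 42° about the axis (hub at 367,175), and the pan still under the spout (363,45). I'll check the pan once more, then hand in.

```bash
python3 - <<'E'
from h import *
for n in('scene','side'):
    c=grab(n); P=cloud(c)[c['z_map']>0]
    q=P[(P[:,0]>.49)&(P[:,0]<.58)&(P[:,1]>-.1)&(P[:,1]<-.05)&(P[:,2]>.06)&(P[:,2]<.088)]
    print(n,len(q),cv2.minAreaRect((q[:,:2]*1000).astype(np.float32)),q[:,2].max())
print(ticket.job_done())
E
```

```text
scene 92 ((532.8809204101562, -73.4053955078125), (25.113420486450195, 12.333380699157715), 85.4928207397461) 0.08727474028127746
side 68 ((532.1144409179688, -71.75917053222656), (26.86935043334961, 10.598163604736328), 87.10597229003906) 0.08666550563163011
the job is handed in; nothing more can be done
None
```

The pan is home under the spout and the auger was cranked three turns clockwise past the bite. I then let go and handed the job in. No verdict was reported.

- **Pan:** I gripped it by the lug, set it under the spout lug outward, and pushed it against the gearbox until the force rose to about 14 N. At the end the lug measured about (532.5, -72.5) mm. That is within about 3 mm of its expected place, standing at its full height. The cameras put its squareness within 1 to 3° of the meter.
- **Crank:** I felt the dog bite between 48° and 38° (taken as about 43°), where the load rose from about 1 N to about 8 N. The crank stopped and was let go at 42°, three turns later. I put the auger within about ±7° of three turns, against the 29° allowed.
- **Forces:** The highest readings between moves were about 16 N, early in the crank's idle slack. That came from a sideways push on the grip, because my first circle was about 2 mm off; I corrected it. The grip did not slip after that.
- **Not checked closely:** I did not re-measure the bystanders, but the arm kept clear of them. The two cameras disagreed by about 1.7 mm on the lug, which is within calibration.

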